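# Shut down the gas forge

## Robot

A 6-joint arm with a two-finger parallel gripper is mounted at the origin on the work surface. World frame = base frame: x ahead of the robot, y to its left, z up, the work surface at z = 0. Lengths are in mm, angles in rad, forces in N, time in s.
With the tool pointing down it reaches from about 300 to 775 mm from the base axis. Payload 14.6 kg.
Tool frame: the origin (TCP) lies midway between the tips of the shut fingers; the grasp point (between the pads) lies 19 mm behind it (manip.grip_depth is the distance from the TCP to the grasp point, in mm); x points along the fingers, y is the direction in which the jaws open and shut, and the axes are right-handed (so a half turn about x gives the same grasp; the last joint's range is limited). The gripper opens to 94 mm and grips with 3 to 60 N. Pads are 16 mm wide; open, the fingers measure 119 mm over their backs; the gripper's body (75 mm by 177 mm) begins 78 mm behind the grasp point.
Start: joints at [1.086, 0.3, 1.521, -0, 1.321, -0.067], TCP at [223.159, 502.682, 205.446] pointing down, gripper open.
Joint ranges: [-3.03, 3.03], [-0.79, 2.21], [0.23, 2.52], [-1.04, 4.18], [0, 3.07], [-2.55, 2.55]. Speed limits (rad/s): [2.22, 2.22, 2.57, 3.14, 3.14, 3.14].

## Interface

Orientations are given as [roll, pitch, yaw] about the fixed x, y, z axes, in that order (R = Rz(yaw) Ry(pitch) Rx(roll)).
In Python, from cell import readout, cams, ticket, manip gives the robot as it stands. The module is installed in compiled form; this text tells all that it offers.
- The arm moves only by the tool apply_moves, never from a script. Its argument "plan" is one flat list of numbers, 7 for each row, row after row: the turn, a rotation vector about the tool's x, y, z in rad, then the shift along the tool's x, y, z in m, then the opening in per cent of the stroke, from 0 (shut) to 100 (fully open). In form: [wx, wy, wz, x, y, z, fingers, wx, wy, wz, x, y, z, fingers, ...]. A call has 1 to 5 rows; each row shifts and turns the commanded pose from where the row before left it, along the tool's axes as they then stand; what a row does not reach is not made up. A row lasts 1/8 s, in which the tool goes at most 62.5 mm and 10.7 degrees, less where a joint would pass 70% of its speed; a pose out of reach is approached as far as the arm can. A call with a gripper value outside its range is refused whole. The fingers move at their own pace and stop on an object; "force" is the grip in N (left out, the last holds). Time passes only in rows, so rows that do not move let the fingers close. It gives the time, the measured TCP pose, the force and the opening at its end, in the units of the state.
- readout.read_state(): the state, without advancing time (a new reading comes with each control period).
- cams.camera(name): name is "scene" or "top"; returns a dict with "image" (384x512x3 uint8, red, green, blue), "fovy" (degrees; the focal length in pixels is half the picture's height over the tangent of half this angle, whatever the lens; pixels are square), "cx", "cy" (the principal point, pixels), "position" and "orientation" of the camera in the world. Camera axes: x right, y down, z forward; pixel columns grow to the right and rows downward; lengths in mm; the calibration is good to about 2 mm. A picture is of the moment at which its call begins. There is no depth.
- ticket.sign_off(): hands the job in, once; it reports no verdict.
The state is a dict: "clock": time; "joints": joint angles; "qd": joint speeds; "effort": joint torques, N m; "eef_pos": TCP position; "eef_rot": TCP orientation; "wrist_force": force on the tool from outside, world axes, zero at the start; "moment": the same for the moment, N m; "finger_gap": finger opening in mm.
Only numpy, scipy, OpenCV 4.12 (cv2) and the standard library are available. Lean on these libraries where they do the work, as an engineer would, in place of code of your own. Each camera call takes 0.05 s, during which the arm holds its last target.

## Task

Shut the gas forge down for the day. First push the gas lever with a fingertip round to its stop, so that it stands square across the gas pipe; then push the two sliding doors by their handles, gently and without banging, until they meet and close the mouth. Lift nothing, and leave everything else on the bench where it is.

Things in the scene. Friction and masses are not known exactly. Their poses are not given: they have to be found in the camera images.
- forge: Bench-top gas forge, fixed: dark steel box on legs, 260 deep (x), 300 wide (y), top 250 above the bench, two burners on the roof (to 380). Stands at another place and yaw each time. Origin on the bench below the middle of the box's front face. Its -x side is the front with the mouth, roughly towards the robot; +y its left side seen by the robot; z up.
- mouth (a point): Middle of the forge's closed mouth, on the doors' front plane: in the forge's frame x = -42, y = 0, 145 above the bench. The mouth is 160 wide, 100 high. The door track runs along y in front of it: 420 long, x = -52 to 0, from 66 to 227 above the bench. Axes as the forge's.
- door_left (a joint): Left sliding door, opening in m: 0 = shut (its inner edge on the mouth's middle line, where the doors meet), 0.09 = fully open, slid to the forge's +y. Starts 0.05 to 0.088. Steel-framed pale board 100 wide, 30 thick, 75 to 215 above the bench, 0.9 kg; drags with about 3 N and stays where it is left.
- door_left_handle (a point): Point on the left door's handle, a level steel rod with wire-coil grip, 14 to 17 thick, that sticks out from the middle of the door to the forge's -x, from the door's face at x = -42 to x = -140. The point is on the rod's axis at x = -107, y = +50 when shut, 165 above the bench. Pushed on its outer (+y) side it closes. Axes as the forge's.
- door_right (a joint): Right sliding door, the mirror image of the left: 0 = shut, up to 0.09 = fully open, slid to the forge's -y. Starts 0.05 to 0.088 open. Same size, mass and drag.
- door_right_handle (a point): The same point on the right door's handle rod: 165 above the bench, y = -50 when shut. Push it from its outer (-y) side to close.
- gas_lever (a joint): Angle of the gas lever, rad: 0 = gas on, lever along the pipe, pointing to the forge's -x; 1.571 = off, at its stop, square across the pipe, pointing to the forge's -y, outward. Turns counter-clockwise seen from above about the upright valve axis. Starts 0 to 0.35. Resists with about 0.3 N m and stays where it is left.
- valve_axis (a point): Upright turning axis of the lever at its mid height, 230 above the bench, over the brass valve; in the forge's frame x = 0, y = -245. Behind it the gas pipe runs along x at 200 above the bench to x = 130, then up to 368; in front, at x = -84 to -50, a rubber hose drops from the valve to the bench. Axes as the forge's.
- lever_tip (a point): Free end of the lever on its middle line, 105 from the valve axis, 230 above the bench. Flat bar with a rubber sleeve 17 wide and 11 high, from 27 to 105 from the axis. The point's own -x points along the lever away from the valve axis.
- hammer: Loose bystander: smith's hammer about 300 long lying on the bench. Leave.
- tongs: Loose bystander: steel tongs 330 long, 20 high, lying on the bench in front of the forge, under the door handles. Leave.
- wire_brush: Loose bystander: wooden wire brush 240 long, 38 high. Leave.
- flux_tin: Loose bystander: round tin, 72 across, 75 high, standing in front of the left end of the door track. Leave.
- spare_brick: Loose bystander: pale firebrick 230 x 114 x 64 high, lying along the forge's left side. Leave.
- bar_stock: Loose bystander: square steel bar 300 x 20 x 20, lying under the end of the gas lever's swing. Leave.
- punch: Loose bystander: steel punch 22 thick, 155 high, standing upright to the right of the gas valve, just beyond the lever's swing. Origin at its foot. Leave.
- bolt_bowl: Loose bystander: steel bowl 110 across, 50 high, at the right. Leave.

How it is judged (in metres and radians):
On the way, in this order (a step that is already met when the one before it is completed fails the run):
1. the gas is off: the lever stands across the pipe (value of joint gas_lever above 1.46 rad), for 0.1 s.
2. both doors are shut (value of joint each of door_left, door_right below 0.005 m), for 0.2 s.
At the end, for the whole second after the job is handed in: The gas lever is within 0.11 rad of its stop square across the pipe, and each door stands within 5 mm of shut (all of step 2 and value of joint gas_lever above 1.46 rad); the robot touches nothing.
It fails at once if a door is shut, or nearly so, while the gas is still on (value of joint gas_lever below 1.4 rad and value of joint any of door_left, door_right below 0.02 m).
It fails at once if a door is banged shut (faster than 0.3 m/s) (velocity of joint any of door_left, door_right below -0.3 m/s).
It fails at once if the robot pushes on the forge, its doors or its lever with more than 60 N (contact force between any of the fingers, the arm and forge above 60 N).
It fails at once if something else on the bench is shifted by more than 30 mm or lifted (distance of any of hammer, tongs, wire_brush, flux_tin, spare_brick, bar_stock, punch, bolt_bowl from where it was at the start of the episode above 0.03 m or angle between punch's own z axis and vertical above 0.4 rad).
It also fails if it takes over 64 s, if anything falls off the work surface, if the arm or the gripper's body presses on something with over 40 N, if the wrist force passes 120 N, or if a joint passes its speed limit or range.

## Working session

There is one attempt and no reset: what is moved stays moved. The work goes in short steps, Python scripts to look and compute and a tool call to move; the robot and the scene stay as the last step left them, time stands still between calls to the robot, and variables do not carry over. Pictures are saved under pics/ and viewed, and the job is handed in when it is done.

Besides the shell and the picture viewer there is one more tool, called after "Call:" as name(argument=value, ...) on one line, values as JSON. apply_moves: Moves the arm, as the interface text tells. Its arguments: {"type":"object","properties":{"plan":{"type":"array","items":{"type":"number"}},"force":{"type":"number"}},"required":["plan"]}

```bash
mkdir -p pics; python3 - <<'E'
from cell import readout,cams,manip
import cv2,json
s=readout.read_state();print(s)
for n in("scene","top"):
    c=cams.camera(n);im=c.pop("image");print(n,c)
    cv2.imwrite(f"pics/{n}0.png",im[:,:,::-1])
    cv2.imwrite(f"pics/{n}0b.png",cv2.resize(im[:,:,::-1],(800,600),interpolation=cv2.INTER_CUBIC))
E
```

```text
{'clock': 0.0, 'joints': array([ 1.08642655e+00,  3.00464041e-01,  1.52162135e+00, -1.44768795e-05,
        1.32067778e+00, -6.65826227e-02]), 'qd': array([-0.00155288,  0.00092191,  0.00071906, -0.00160595, -0.00251583,
       -0.00085218]), 'effort': array([-2.42972907e-03, -5.31793892e+01, -3.52745891e+01,  7.08580320e-02,
        2.42775731e-02, -8.43403086e-05]), 'eef_pos': array([223.02584869, 502.451866  , 204.87316634]), 'eef_rot': array([-1.62539997,  1.56962573, -2.04318353]), 'wrist_force': array([-0.0319031 , -0.14448062, -0.21590488]), 'moment': array([ 0.00045458, -0.02085074, -0.02225972]), 'finger_gap': 94.0852703530315}
scene {'fovy': 46.70877725447242, 'cx': 253.3373316608942, 'cy': 197.3139271639898, 'position': array([ 1017.59192195, -1036.9745558 ,  1018.84771757]), 'orientation': array([-2.24508366,  0.00452974,  0.46781611])}
top {'fovy': 51.789880261876405, 'cx': 258.24557902629334, 'cy': 184.72903942213648, 'position': array([ 355.42914732,  -71.11610416, 1313.22646936]), 'orientation': array([-3.00906278, -0.00586985, -1.58448885])}
```

View pics/scene0b.png

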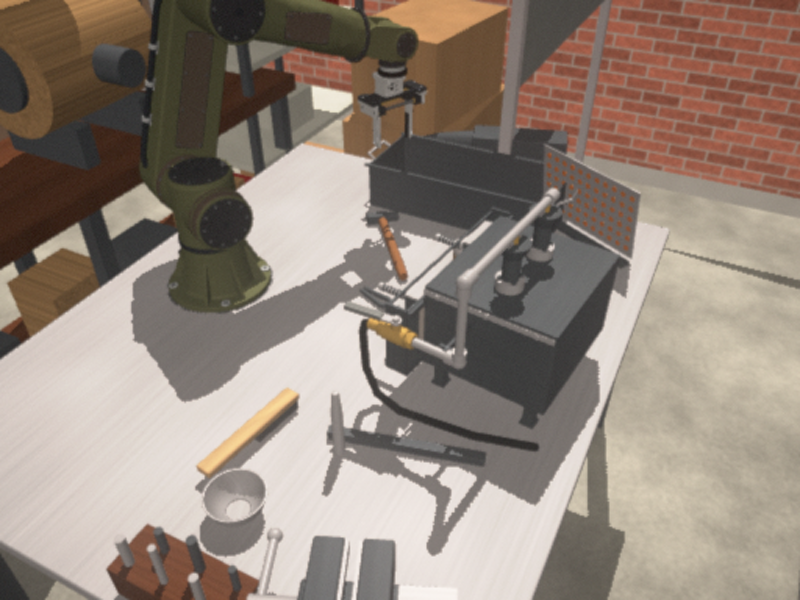

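View pics/top0b.png

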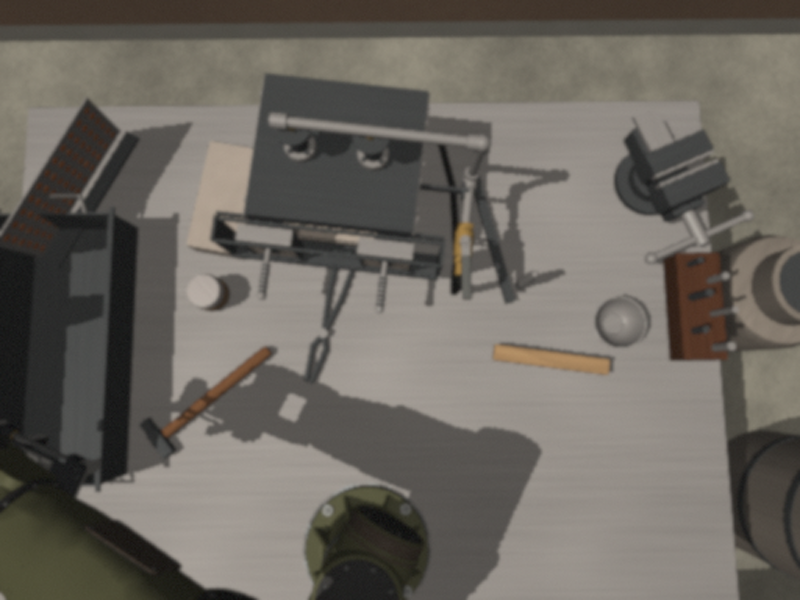

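The top view shows the forge at about (250–430, 75–235), with the two handle rods hanging from the door track at x≈265 and x≈383. The lever and valve are at about (463, 240). I'll zoom in on these.

```bash
cat > h.py <<'E'
import numpy as np,cv2
from scipy.spatial.transform import Rotation as R
def rays(c,uv,z):
    f=192/np.tan(np.radians(c["fovy"])/2)
    uv=np.atleast_2d(np.asarray(uv,float));M=R.from_euler('xyz',c["orientation"]).as_matrix()
    d=np.c_[(uv[:,0]-c["cx"])/f,(uv[:,1]-c["cy"])/f,np.ones(len(uv))]@M.T
    p=c["position"];return p+d*((np.asarray(z)-p[2])/d[:,2])[:,None]
def proj(c,P):
    f=192/np.tan(np.radians(c["fovy"])/2);M=R.from_euler('xyz',c["orientation"]).as_matrix()
    q=(np.atleast_2d(P)-c["position"])@M;return np.c_[q[:,0]/q[:,2]*f+c["cx"],q[:,1]/q[:,2]*f+c["cy"]]
E
python3 - <<'E'
import cv2
a=cv2.imread("pics/top0.png");b=cv2.imread("pics/scene0.png")
cv2.imwrite("pics/tz.png",cv2.resize(a[40:210,130:340],None,fx=3.5,fy=3.5,interpolation=cv2.INTER_CUBIC))
cv2.imwrite("pics/sz.png",cv2.resize(b[110:260,210:410],None,fx=4,fy=4,interpolation=cv2.INTER_CUBIC))
E
```

```text
(no output)
```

View pics/tz.png

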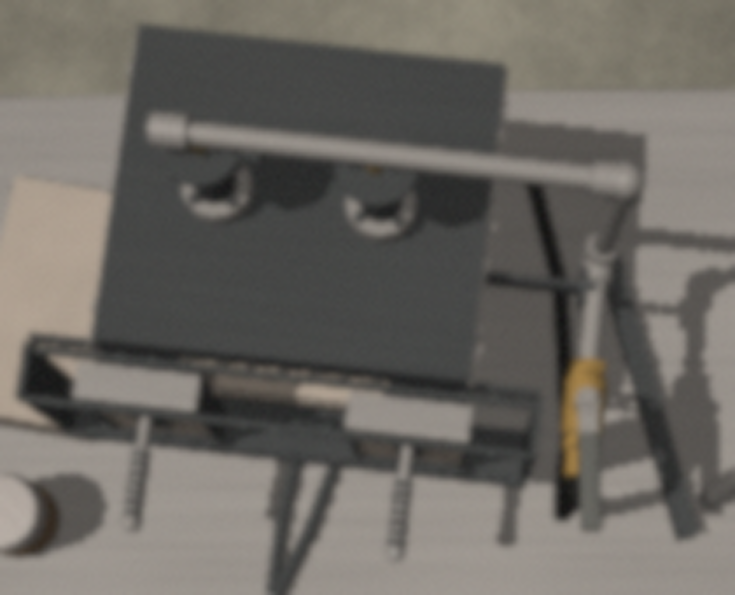

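View pics/sz.png

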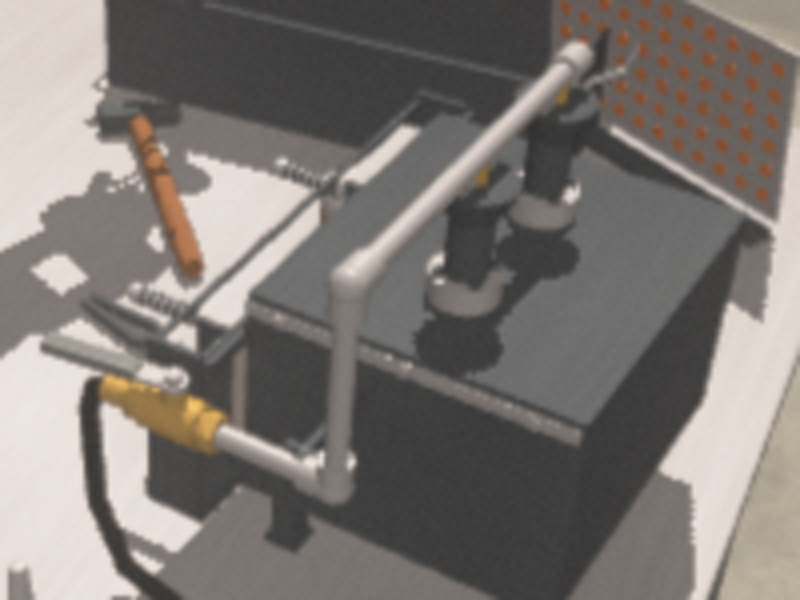

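```bash
python3 - <<'E'
import cv2
a=cv2.imread("pics/top0.png");b=cv2.imread("pics/scene0.png")
cv2.imwrite("pics/tz2.png",cv2.convertScaleAbs(cv2.resize(a[80:210,270:370],None,fx=6,fy=4.6*6/4.6*0.75,interpolation=cv2.INTER_CUBIC)if 0 else cv2.resize(a[85:205,265:380],None,fx=5,fy=5,interpolation=cv2.INTER_CUBIC),alpha=1.6))
cv2.imwrite("pics/sz2.png",cv2.resize(b[180:310,190:340],None,fx=4.6,fy=4.6,interpolation=cv2.INTER_CUBIC))
from cell import cams
from h import *
import numpy as np
c=cams.camera("top")
q=lambda L:(np.array(L)+.5)/3.5-.5+[130,40]
print(rays(c,q([(138,25),(505,67),(467,385),(95,340)]),250).round(1))
print(rays(c,q([(131,528),(397,558),(144,415),(406,445)]),165).round(1))
print(rays(c,q([(592,530),(588,395)]),235).round(1))
E
```

```text
[[ 895.6  168.6  250. ]
 [ 856.4 -128.7  250. ]
 [ 594.1  -93.9  250. ]
 [ 633.8  198.1  250. ]]
[[494.8 186.4 165. ]
 [466.8 -35.2 165. ]
 [590.7 177.1 165. ]
 [562.2 -43.6 165. ]]
[[ 480.1 -190.5  235. ]
 [ 588.1 -190.3  235. ]]
```

View pics/tz2.png

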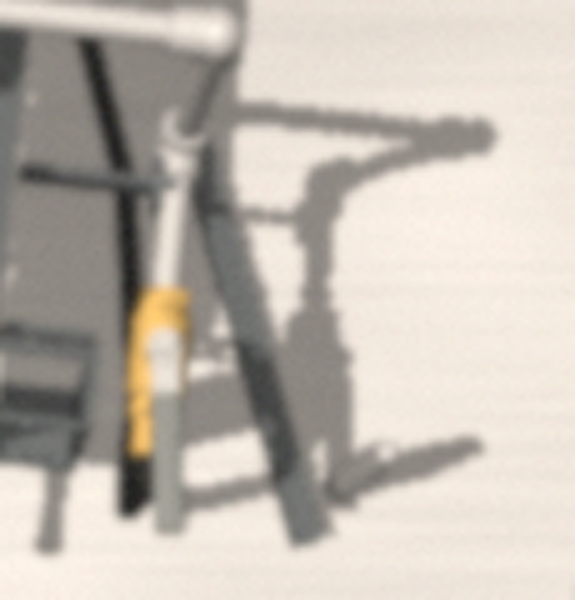

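View pics/sz2.png

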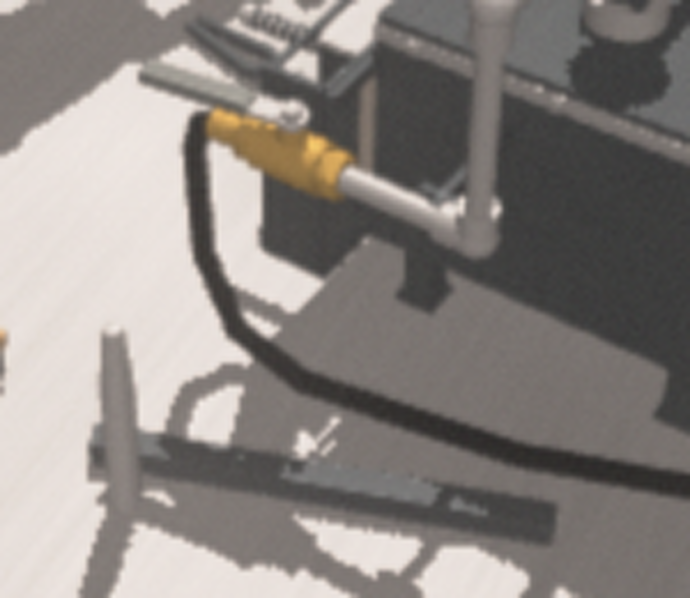

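```bash
cat >> h.py <<'E'
O=np.array([617,52.5,0]);YAW=-0.128
def W(P): 
    return np.atleast_2d(np.asarray(P,float))@R.from_euler('z',YAW).as_matrix().T+O
def F(P):
    return (np.atleast_2d(np.asarray(P,float))-O)@R.from_euler('z',YAW).as_matrix()
E
python3 - <<'E'
from cell import cams,readout
from h import *
s=readout.read_state()
M=R.from_euler('xyz',s["eef_rot"]).as_matrix();print("tool axes cols\n",M.round(3))
P=[[0,150,250],[0,-150,250],[260,-150,250],[260,150,250],[-52,210,227],[-52,-210,227],[0,-245,235],[-140,118,165],[-140,-105,165],[130,-245,368]]
for n in("top","scene"):
    c=cams.camera(n);im=c["image"][:,:,::-1].copy()
    x0,y0,w,h=(130,40,220,165) if n=="top" else (190,90,220,165)
    k=3.6
    z=cv2.resize(im[y0:y0+h,x0:x0+w],None,fx=k,fy=k,interpolation=cv2.INTER_CUBIC)
    for p in proj(c,W(P)):
        q=((p+.5-[x0,y0])*k).astype(int);cv2.drawMarker(z,tuple(map(int,q)),(0,0,255),0,14,1)
    cv2.imwrite(f"pics/ov_{n}.png",z)
# punch two views
ct,cs=cams.camera("top"),cams.camera("scene")
print("punch foot scene",rays(cs,[(123+.5)/4.6-.5+190,(510)/4.6-.5+180],0)[0].round(),"top scene",rays(cs,[113/4.6-.5+190,332/4.6-.5+180],155)[0].round())
print("punch top from top",rays(ct,[385/5-.5+265,452/5-.5+85],155)[0].round())
E
```

```text
tool axes cols
 [[-0.     0.406  0.914]
 [-0.001  0.914 -0.406]
 [-1.    -0.001 -0.   ]]
punch foot scene [ 538. -336.    0.] top scene [ 538. -331.  155.]
punch top from top [ 536. -328.  155.]
```

View pics/ov_top.png

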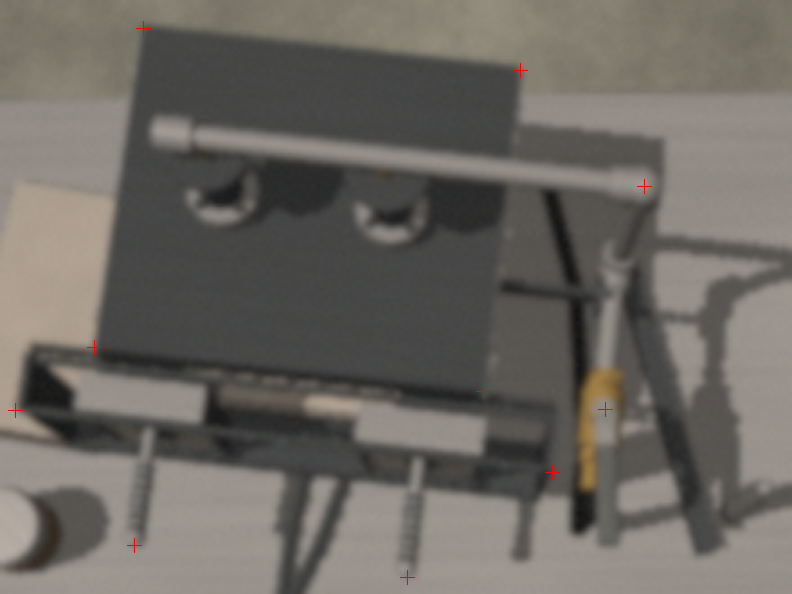

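View pics/ov_scene.png

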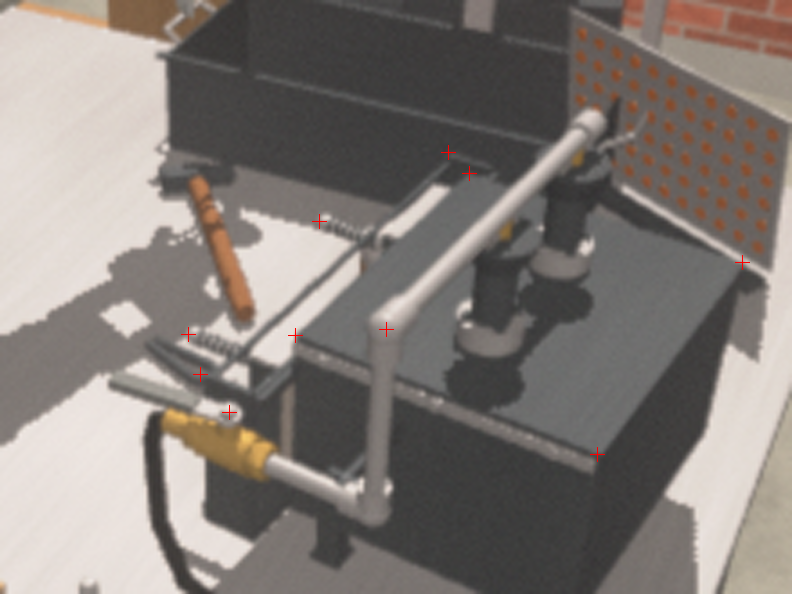

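The forge origin is about (617, 52.5) with yaw −0.128. The predicted points fit both views to within about 5 mm. The lever stands at about 0.13 rad, and the doors are open by about 68 mm (left) and 55 mm (right). I'll shut the fingers, lift and align the tool to the forge axes, so that tool x is down, y is forge +y and z is forge +x.

Call:
apply_moves(plan=[-0.145, 0, 0, -0.06, 0, 0, 0, -0.145, 0, 0, -0.06, 0, 0, 0, 0, 0, 0, 0, -0.02, 0.01, 0, 0, 0, 0, 0, -0.05, 0.03, 0, 0, 0, 0, 0, -0.05, 0.03, 0])

```text
clock: 0.98
eef_pos: [277.5, 373.3, 325.3]
eef_rot: [-1.211, 1.571, -1.338]
wrist_force: [0.5, 0.7, 0.3]
finger_gap: 47.5
```

Call:
apply_moves(plan=[0, 0, 0, 0, -0.05, 0.03, 0, 0, 0, 0, 0, -0.05, 0.03, 0, 0, 0, 0, 0, -0.05, 0.03, 0, 0, 0, 0, 0, -0.05, 0.03, 0, 0, 0, 0, 0, -0.05, 0.03, 0])

```text
clock: 1.6
eef_pos: [394.5, 105.8, 325.7]
eef_rot: [0.298, 1.57, 0.171]
wrist_force: [0.7, 0.6, -0.2]
finger_gap: 0.7
```

```bash
cat > st.py <<'E'
from cell import readout
from h import *
s=readout.read_state();M=R.from_euler('xyz',s["eef_rot"]).as_matrix()
print(s["clock"],"world",s["eef_pos"].round(1),"forge",F(s["eef_pos"])[0].round(1),"tooly yaw rel",round(np.arctan2(M[1,1],M[0,1])-np.pi/2-YAW,3),"down",M[2,0].round(4),"F",s["wrist_force"].round(2),"gap",round(s["finger_gap"],1))
E
python3 st.py
```

```text
1.6 world [394.5 105.8 325.7] forge [-227.5   24.5  325.7] tooly yaw rel 0.0 down -1.0 F [ 0.68  0.56 -0.16] gap 0.7
```

Call:
apply_moves(plan=[0, 0, 0, 0, -0.045, 0.025, 0, 0, 0, 0, 0, -0.045, 0.025, 0, 0, 0, 0, 0, -0.045, 0.025, 0, 0, 0, 0, 0, -0.045, 0.025, 0, 0, 0, 0, 0, -0.03, 0.02, 0])

```text
clock: 2.22
eef_pos: [486.8, -118.0, 325.3]
eef_rot: [-2.587, 1.571, -2.716]
wrist_force: [0.2, 0.2, -0.0]
finger_gap: 0.5
```

Call:
apply_moves(plan=[0, 0, 0, 0, 0, 0, 0, 0, 0, 0, 0, 0, 0, 0])

```text
clock: 2.48
eef_pos: [486.3, -115.5, 325.4]
eef_rot: [2.612, 1.57, 2.485]
wrist_force: [0.1, 0.2, -0.1]
finger_gap: 0.5
```

```bash
python3 st.py;python3 - <<'E'
from cell import cams
import cv2
for n,(x0,y0) in (("top",(180,60)),("scene",(170,80))):
    im=cams.camera(n)["image"][:,:,::-1]
    cv2.imwrite(f"pics/{n}1.png",cv2.resize(im[y0:y0+165,x0:x0+220],None,fx=3.6,fy=3.6,interpolation=cv2.INTER_CUBIC))
E
```

```text
2.475 world [ 486.3 -115.5  325.4] forge [-108.2 -183.3  325.4] tooly yaw rel 0.0 down -1.0 F [ 0.09  0.19 -0.08] gap 0.5
```

View pics/scene1.png

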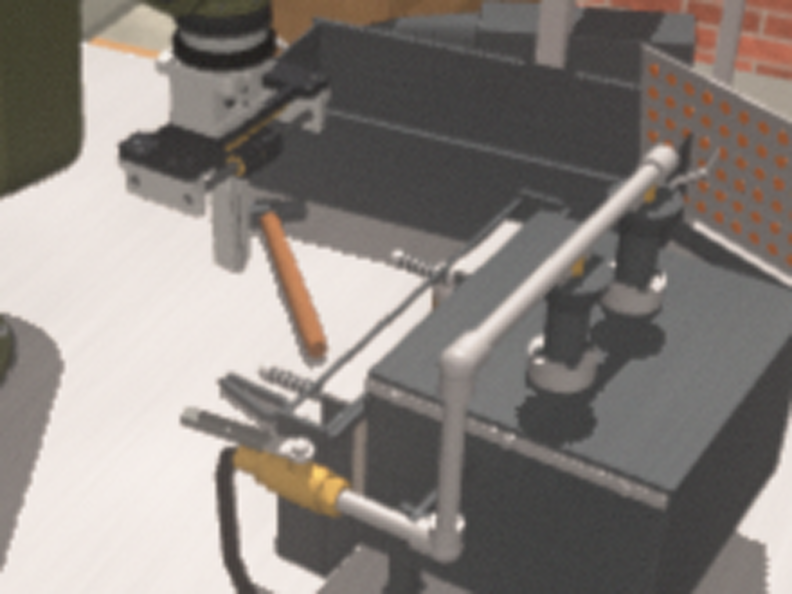

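The fingertip is clear at (228, 265), in front of the track's right end and to the left of the lever. I'll lower it to z≈212.

Call:
apply_moves(plan=[0, 0, 0, 0.04, -0.005, 0.005, 0, 0, 0, 0, 0.04, -0.005, 0.005, 0, 0, 0, 0, 0.033, -0.005, 0.006, 0, 0, 0, 0, 0, 0, 0, 0])

```text
clock: 3.08
eef_pos: [499.6, -132.0, 211.0]
eef_rot: [2.931, 1.567, 2.804]
wrist_force: [-0.2, -0.5, 0.5]
finger_gap: 0.2
```

```bash
python3 st.py;python3 - <<'E'
from cell import cams
import cv2
for n,(x0,y0) in (("top",(180,60)),("scene",(170,80))):
    im=cams.camera(n)["image"][:,:,::-1]
    cv2.imwrite(f"pics/{n}2.png",cv2.resize(im[y0:y0+165,x0:x0+220],None,fx=3.6,fy=3.6,interpolation=cv2.INTER_CUBIC))
E
```

```text
3.075 world [ 499.6 -132.   211. ] forge [ -92.8 -198.   211. ] tooly yaw rel 0.001 down -1.0 F [-0.16 -0.55  0.51] gap 0.2
```

View pics/scene2.png

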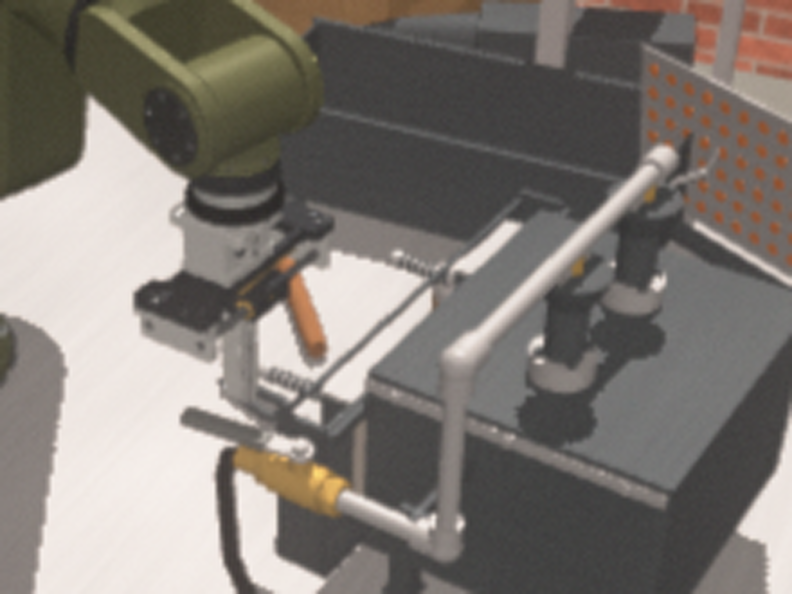

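View pics/top2.png

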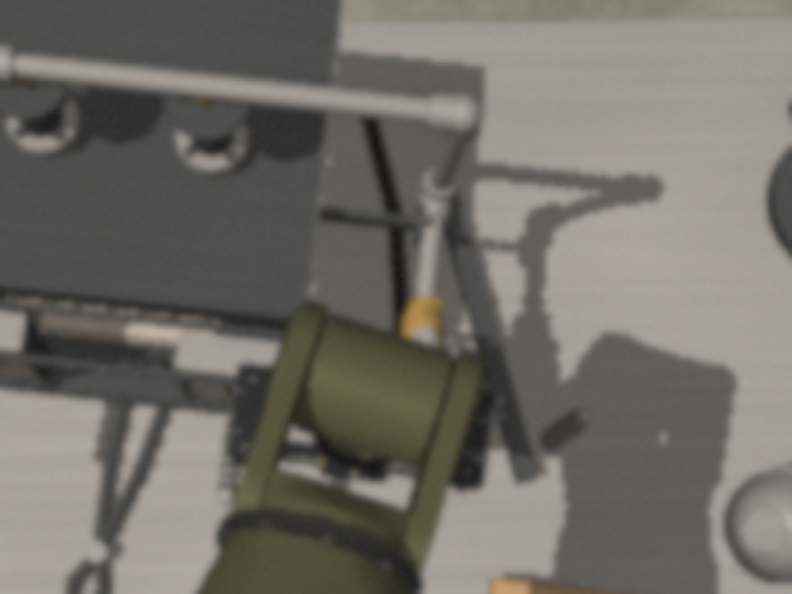

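The finger is behind the lever on its +y side. I'll start the swing.

Call:
apply_moves(plan=[0, 0, 0, 0, -0.012, 0, 0, 0, 0, 0, 0, -0.012, 0, 0, 0, 0, 0, 0, -0.012, 0, 0, 0, 0, 0, 0, -0.012, 0, 0, 0, 0, 0, 0, -0.012, 0.002, 0])

```text
clock: 3.8
eef_pos: [494.8, -193.2, 212.5]
eef_rot: [1.218, 1.57, 1.09]
wrist_force: [1.4, 4.3, 0.7]
finger_gap: 0.6
```

```bash
python3 st.py
```

```text
3.8 world [ 494.8 -193.2  212.5] forge [ -89.8 -259.3  212.5] tooly yaw rel 0.0 down -1.0 F [1.37 4.34 0.7 ] gap 0.6
```

Call:
apply_moves(plan=[0, 0, 0, 0, -0.012, 0.003, 0, 0, 0, 0, 0, -0.012, 0.004, 0, 0, 0, 0, 0, -0.011, 0.005, 0, 0, 0, 0, 0, -0.009, 0.008, 0, 0, 0, 0, 0, -0.009, 0.009, 0])

```text
clock: 4.42
eef_pos: [517.2, -249.5, 212.3]
eef_rot: [2.945, 1.57, 2.817]
wrist_force: [-0.8, 4.9, -0.0]
finger_gap: 0.6
```

```bash
python3 st.py
```

```text
4.425 world [ 517.2 -249.5  212.3] forge [ -60.5 -312.3  212.3] tooly yaw rel 0.0 down -1.0 F [-0.78  4.94 -0.01] gap 0.6
```

Call:
apply_moves(plan=[0, 0, 0, 0, -0.009, 0.009, 0, 0, 0, 0, 0, -0.005, 0.009, 0, 0, 0, 0, 0, -0.004, 0.009, 0, 0, 0, 0, 0, -0.002, 0.006, 0, 0, 0, 0, 0, 0, 0.003, 0])

```text
clock: 5.05
eef_pos: [550.1, -273.8, 212.4]
eef_rot: [-1.823, 1.57, -1.951]
wrist_force: [-4.0, -2.1, 0.0]
finger_gap: 0.3
```

```bash
python3 st.py
```

```text
5.05 world [ 550.1 -273.8  212.4] forge [ -24.7 -332.2  212.4] tooly yaw rel -0.0 down -1.0 F [-4.03 -2.12  0.03] gap 0.3
```

Call:
apply_moves(plan=[0, 0, 0, 0, 0, 0.003, 0, 0, 0, 0, 0, 0, 0.002, 0])

```text
clock: 5.3
eef_pos: [554.9, -274.2, 212.5]
eef_rot: [-1.66, 1.57, -1.788]
wrist_force: [-4.1, -2.5, -0.3]
finger_gap: 0.4
```

Call:
apply_moves(plan=[0, 0, 0, 0, 0, 0.002, 0, 0, 0, 0, 0, 0, 0.002, 0])

```text
clock: 5.55
eef_pos: [556.8, -274.4, 212.4]
eef_rot: [3.095, 1.565, 2.967]
wrist_force: [-30.0, 2.5, 7.0]
finger_gap: 0.3
```

```bash
python3 st.py
```

```text
5.55 world [ 556.8 -274.4  212.4] forge [ -17.9 -331.9  212.4] tooly yaw rel -0.0 down -1.0 F [-30.     2.54   6.97] gap 0.3
```

The force jumped to 30 N at forge x ≈ −18, where I predicted the stop at −16.5, so the lever is at its stop. I'll back off, lift and look.

Call:
apply_moves(plan=[0, 0, 0, 0, 0, -0.015, 0, 0, 0, 0, 0, 0, -0.03, 0, 0, 0, 0, -0.04, 0, -0.02, 0, 0, 0, 0, -0.05, 0.02, -0.04, 0, 0, 0, 0, -0.04, 0.05, -0.03, 0])

```text
clock: 6.18
eef_pos: [438.3, -195.4, 336.4]
eef_rot: [-0.133, 1.568, -0.262]
wrist_force: [0.4, 0.0, 0.1]
finger_gap: 0.6
```

Call:
apply_moves(plan=[0, 0, 0, 0, 0.05, -0.03, 0, 0, 0, 0, 0, 0.05, -0.02, 0, 0, 0, 0, 0, 0.05, 0, 0, 0, 0, 0, 0, 0, 0, 0])

```text
clock: 6.68
eef_pos: [408.9, -37.9, 335.1]
eef_rot: [0.315, 1.568, 0.192]
wrist_force: [0.2, -0.6, 0.1]
finger_gap: 0.6
```

```bash
python3 st.py;python3 - <<'E'
from cell import cams
import cv2
for n,(x0,y0) in (("top",(180,60)),("scene",(170,80))):
    im=cams.camera(n)["image"][:,:,::-1]
    cv2.imwrite(f"pics/{n}3.png",cv2.resize(im[y0:y0+165,x0:x0+220],None,fx=3.6,fy=3.6,interpolation=cv2.INTER_CUBIC))
E
```

```text
6.675 world [408.9 -37.9 335.1] forge [-194.8 -116.3  335.1] tooly yaw rel 0.005 down -1.0 F [ 0.15 -0.56  0.14] gap 0.6
```

View pics/scene3.png

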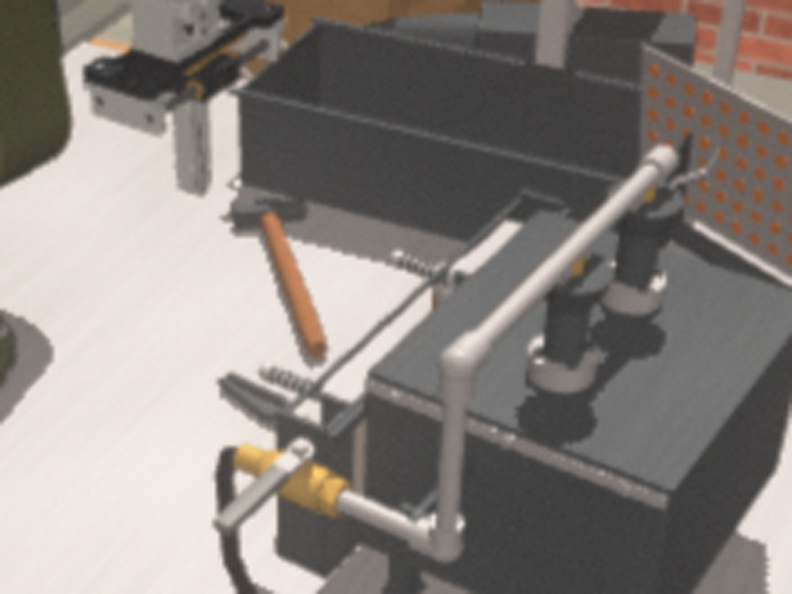

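View pics/top3.png

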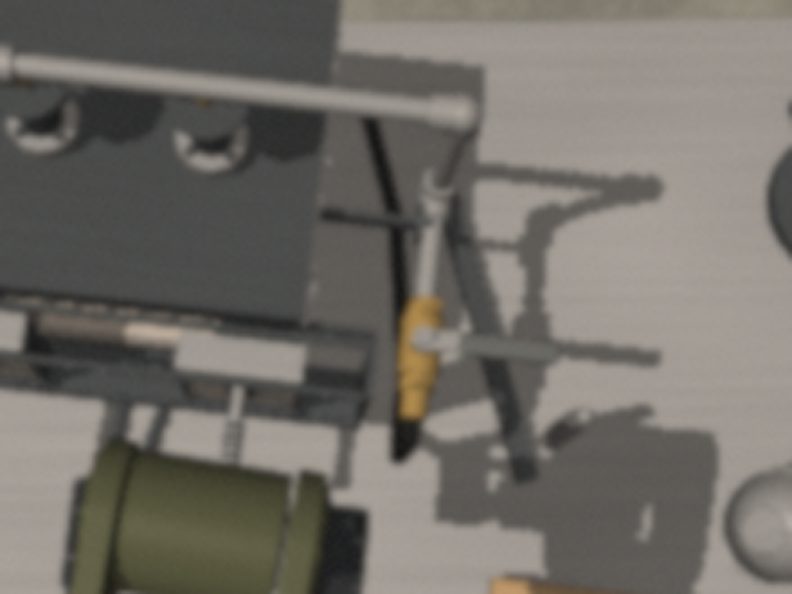

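Viewed from the top, the lever (425,338)→(557,352) stands square to the pipe, within about 0.01–0.02 rad. Next is the right door: I'll place the finger outside its handle and lower to z≈150.

Call:
apply_moves(plan=[0, 0, 0, 0, -0.02, 0.04, 0, 0, 0, 0, 0.03, -0.023, 0.04, 0, 0, 0, 0, 0.055, 0, 0, 0, 0, 0, 0, 0.055, 0, 0, 0, 0, 0, 0, 0.043, 0, 0, 0])

```text
clock: 7.4
eef_pos: [481.9, -94.7, 149.1]
eef_rot: [2.905, 1.57, 2.775]
wrist_force: [1.0, -0.0, 1.5]
finger_gap: 0.5
```

Call:
apply_moves(plan=[0, 0, 0, 0, 0, 0, 0])

```text
clock: 7.52
eef_pos: [481.2, -94.2, 149.3]
eef_rot: [2.987, 1.566, 2.857]
wrist_force: [1.1, 0.2, 1.3]
finger_gap: 0.3
```

```bash
python3 st.py;python3 - <<'E'
from cell import cams
import cv2
for n,(x0,y0) in (("scene",(170,80)),):
    im=cams.camera(n)["image"][:,:,::-1]
    cv2.imwrite(f"pics/{n}4.png",cv2.resize(im[y0:y0+165,x0:x0+220],None,fx=3.6,fy=3.6,interpolation=cv2.INTER_CUBIC))
E
```

```text
7.525 world [481.2 -94.2 149.3] forge [-115.9 -162.9  149.3] tooly yaw rel -0.001 down -1.0 F [1.06 0.22 1.26] gap 0.3
```

View pics/scene4.png

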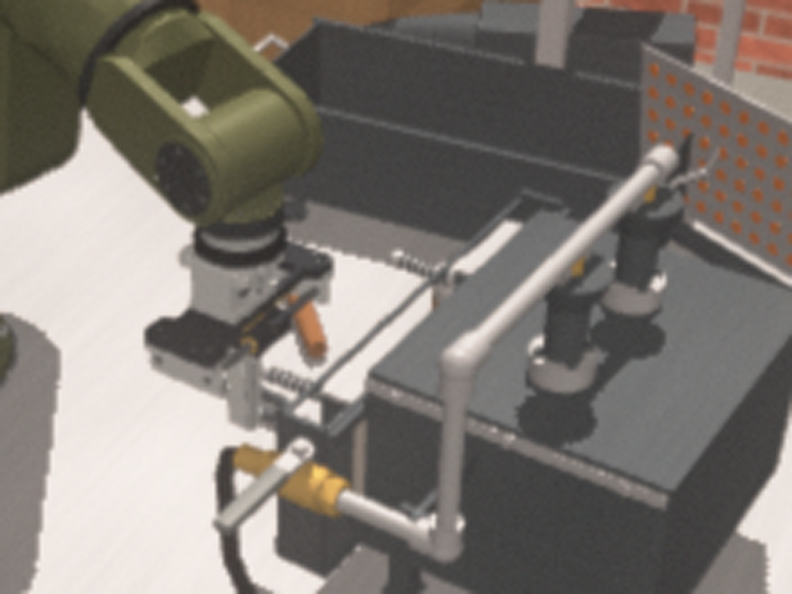

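Call:
apply_moves(plan=[0, 0, 0, 0, 0.012, 0, 0, 0, 0, 0, 0, 0.012, 0, 0, 0, 0, 0, 0, 0.008, 0, 0, 0, 0, 0, 0, 0.008, 0, 0, 0, 0, 0, 0, 0.01, 0, 0])

```text
clock: 8.2
eef_pos: [489.1, -43.5, 151.7]
eef_rot: [-0.761, 1.57, -0.888]
wrist_force: [-0.2, -3.8, 3.0]
finger_gap: 0.4
```

```bash
python3 st.py
```

```text
8.2 world [489.1 -43.5 151.7] forge [-114.6 -111.6  151.7] tooly yaw rel 0.0 down -1.0 F [-0.17 -3.79  3.04] gap 0.4
```

Call:
apply_moves(plan=[0, 0, 0, 0, 0.01, 0, 0, 0, 0, 0, 0, 0.01, 0, 0, 0, 0, 0, 0, 0.007, 0, 0, 0, 0, 0, 0, 0.004, 0, 0, 0, 0, 0, 0, 0.002, 0, 0])

```text
clock: 8.82
eef_pos: [493.1, -10.9, 151.3]
eef_rot: [-2.534, 1.571, -2.662]
wrist_force: [0.8, -3.3, 3.3]
finger_gap: 0.3
```

Call:
apply_moves(plan=[0, 0, 0, 0, 0.002, 0, 0, 0, 0, 0, 0, 0.002, 0, 0])

```text
clock: 9.07
eef_pos: [493.6, -7.1, 151.4]
eef_rot: [-2.975, 1.571, -3.103]
wrist_force: [-0.4, -3.2, 2.0]
finger_gap: 0.5
```

```bash
python3 st.py
```

```text
9.075 world [493.6  -7.1 151.4] forge [-114.8  -74.9  151.4] tooly yaw rel -0.0 down -1.0 F [-0.41 -3.16  2.04] gap 0.5
```

Call:
apply_moves(plan=[0, 0, 0, 0, 0.002, 0, 0, 0, 0, 0, 0, 0.001, 0, 0])

```text
clock: 9.32
eef_pos: [494.0, -4.0, 151.3]
eef_rot: [-2.93, 1.571, -3.058]
wrist_force: [0.7, -3.8, 1.7]
finger_gap: 0.7
```

Call:
apply_moves(plan=[0, 0, 0, 0, 0.001, 0, 0, 0, 0, 0, 0, 0.001, 0, 0])

```text
clock: 9.57
eef_pos: [494.2, -2.1, 151.4]
eef_rot: [-2.902, 1.571, -3.03]
wrist_force: [-0.9, -4.5, 1.6]
finger_gap: 0.3
```

```bash
python3 st.py
```

```text
9.575 world [494.2  -2.1 151.4] forge [-114.8  -69.9  151.4] tooly yaw rel 0.0 down -1.0 F [-0.89 -4.46  1.61] gap 0.3
```

Call:
apply_moves(plan=[0, 0, 0, 0, 0.001, 0, 0, 0, 0, 0, 0, 0.001, 0, 0])

```text
clock: 9.82
eef_pos: [494.3, -1.9, 151.4]
eef_rot: [-1.637, 1.567, -1.764]
wrist_force: [-3.2, -22.3, 2.8]
finger_gap: 0.1
```

Call:
apply_moves(plan=[0, 0, 0, 0, 0.001, 0, 0, 0, 0, 0, 0, 0.001, 0, 0])

```text
clock: 10.07
eef_pos: [494.3, -1.7, 151.4]
eef_rot: [-1.642, 1.564, -1.77]
wrist_force: [-6.2, -36.8, 4.6]
finger_gap: 0.3
```

```bash
python3 st.py
```

```text
10.075 world [494.3  -1.7 151.4] forge [-114.8  -69.5  151.4] tooly yaw rel -0.0 down -1.0 F [ -6.16 -36.8    4.62] gap 0.3
```

The right door is at its stop at finger y ≈ −69.7, as predicted. I'll back off, lift over the handles and go to the outside of the left handle.

Call:
apply_moves(plan=[0, 0, 0, 0, -0.01, 0, 0, 0, 0, 0, 0, -0.02, 0, 0, 0, 0, 0, -0.055, 0, 0, 0, 0, 0, 0, -0.03, 0, 0, 0, 0, 0, 0, 0, 0, 0, 0])

```text
clock: 10.7
eef_pos: [491.6, -27.7, 238.1]
eef_rot: [0.196, 1.567, 0.068]
wrist_force: [0.2, 0.1, -1.2]
finger_gap: 0.1
```

Call:
apply_moves(plan=[0, 0, 0, 0, 0.055, 0, 0, 0, 0, 0, 0, 0.055, 0, 0, 0, 0, 0, 0, 0.055, 0, 0, 0, 0, 0, 0, 0.055, 0, 0, 0, 0, 0, 0, 0.045, 0, 0])

```text
clock: 11.32
eef_pos: [524.1, 237.1, 234.6]
eef_rot: [-2.909, 1.568, -3.036]
wrist_force: [0.6, -0.3, 0.6]
finger_gap: 0.7
```

Call:
apply_moves(plan=[0, 0, 0, 0, 0, 0, 0])

```text
clock: 11.45
eef_pos: [523.9, 237.4, 234.2]
eef_rot: [-2.894, 1.568, -3.018]
wrist_force: [0.0, -0.4, -0.2]
finger_gap: 0.6
```

```bash
python3 st.py;python3 - <<'E'
from cell import cams
import cv2
for n,(x0,y0) in (("scene",(170,80)),("top",(120,60))):
    im=cams.camera(n)["image"][:,:,::-1]
    cv2.imwrite(f"pics/{n}5.png",cv2.resize(im[y0:y0+165,x0:x0+220],None,fx=3.6,fy=3.6,interpolation=cv2.INTER_CUBIC))
E
```

```text
11.45 world [523.9 237.4 234.2] forge [-116.   171.5  234.2] tooly yaw rel 0.004 down -1.0 F [ 0.03 -0.35 -0.2 ] gap 0.6
```

View pics/scene5.png

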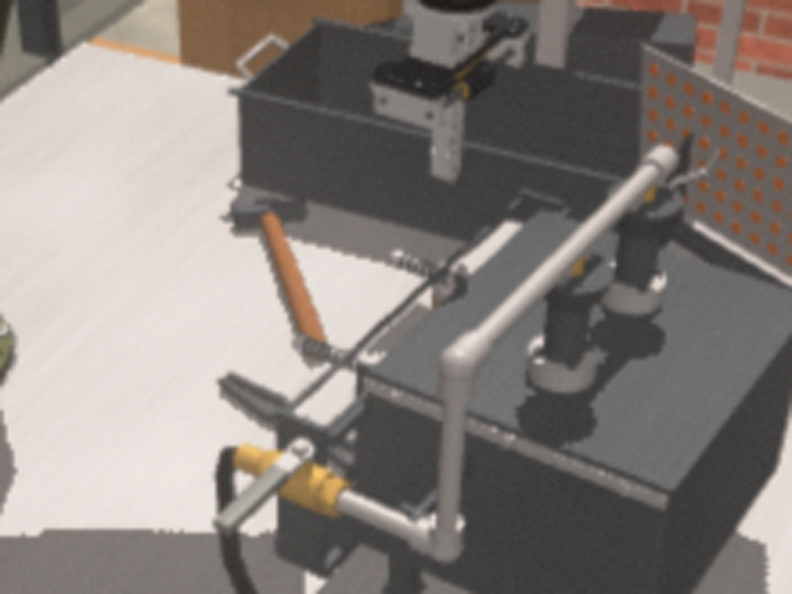

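View pics/top5.png

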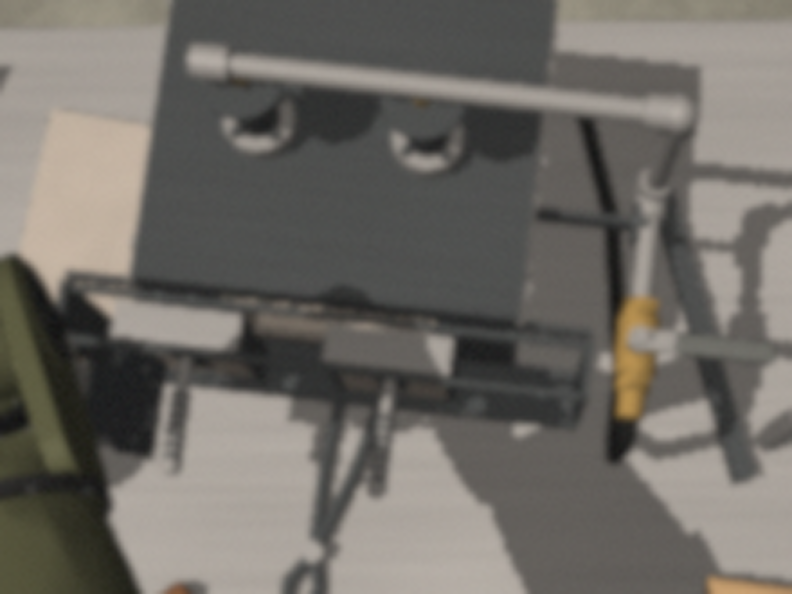

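The right door now sits against the middle, with its handle at (382, 430). The finger is outside the left handle, which is at (178, 420). I'll lower and push.

Call:
apply_moves(plan=[0, 0, 0, 0.045, 0, 0, 0, 0, 0, 0, 0.038, 0, 0, 0, 0, 0, 0, 0, 0, 0, 0])

```text
clock: 11.92
eef_pos: [523.5, 233.4, 151.0]
eef_rot: [-2.672, 1.566, -2.802]
wrist_force: [-0.1, -0.8, 1.1]
finger_gap: 0.2
```

Call:
apply_moves(plan=[0, 0, 0, 0, -0.012, 0, 0, 0, 0, 0, 0, -0.01, 0, 0, 0, 0, 0, 0, -0.008, 0, 0, 0, 0, 0, 0, -0.008, 0, 0, 0, 0, 0, 0, -0.01, 0, 0])

```text
clock: 12.55
eef_pos: [518.8, 187.1, 154.0]
eef_rot: [0.678, 1.569, 0.551]
wrist_force: [1.5, 3.2, 2.2]
finger_gap: 0.9
```

```bash
python3 st.py
```

```text
12.55 world [518.8 187.1 154. ] forge [-114.6  121.   154. ] tooly yaw rel 0.0 down -1.0 F [1.46 3.17 2.25] gap 0.9
```

Call:
apply_moves(plan=[0, 0, 0, 0.002, -0.01, 0, 0, 0, 0, 0, 0, -0.01, 0, 0, 0, 0, 0, 0, -0.01, 0, 0, 0, 0, 0, 0, -0.007, 0, 0, 0, 0, 0, 0, -0.003, 0, 0])

```text
clock: 13.18
eef_pos: [513.4, 147.1, 151.3]
eef_rot: [-2.769, 1.571, -2.898]
wrist_force: [1.9, 1.8, -0.5]
finger_gap: 0.0
```

Call:
apply_moves(plan=[0, 0, 0, 0, -0.002, 0, 0, 0, 0, 0, 0, -0.002, 0, 0])

```text
clock: 13.42
eef_pos: [513.0, 143.7, 151.3]
eef_rot: [-2.638, 1.571, -2.766]
wrist_force: [2.3, 3.0, -0.5]
finger_gap: 0.6
```

```bash
python3 st.py
```

```text
13.425 world [513.  143.7 151.3] forge [-114.8   77.1  151.3] tooly yaw rel 0.0 down -1.0 F [ 2.25  3.04 -0.5 ] gap 0.6
```

Call:
apply_moves(plan=[0, 0, 0, 0, -0.002, 0, 0, 0, 0, 0, 0, -0.002, 0, 0])

```text
clock: 13.68
eef_pos: [512.4, 139.6, 151.3]
eef_rot: [-2.902, 1.571, -3.03]
wrist_force: [1.0, 3.2, -2.8]
finger_gap: 0.7
```

Call:
apply_moves(plan=[0, 0, 0, 0, -0.001, 0, 0, 0, 0, 0, 0, -0.001, 0, 0])

```text
clock: 13.92
eef_pos: [512.1, 137.6, 151.3]
eef_rot: [-2.924, 1.571, -3.052]
wrist_force: [2.5, 2.7, -2.2]
finger_gap: 0.6
```

Call:
apply_moves(plan=[0, 0, 0, 0, -0.001, 0, 0, 0, 0, 0, 0, -0.001, 0, 0])

```text
clock: 14.18
eef_pos: [511.9, 135.7, 151.3]
eef_rot: [-2.947, 1.571, -3.075]
wrist_force: [1.7, 3.2, -2.9]
finger_gap: 0.5
```

```bash
python3 st.py
```

```text
14.175 world [511.9 135.7 151.3] forge [-114.9   69.1  151.3] tooly yaw rel 0.0 down -1.0 F [ 1.72  3.2  -2.91] gap 0.5
```

Call:
apply_moves(plan=[0, 0, 0, 0, -0.001, 0, 0, 0, 0, 0, 0, -0.001, 0, 0])

```text
clock: 14.42
eef_pos: [511.8, 135.0, 151.4]
eef_rot: [1.477, 1.568, 1.35]
wrist_force: [3.6, 16.9, -5.3]
finger_gap: 0.1
```

Call:
apply_moves(plan=[0, 0, 0, 0, -0.001, 0, 0, 0, 0, 0, 0, -0.001, 0, 0])

```text
clock: 14.68
eef_pos: [511.8, 134.8, 151.5]
eef_rot: [1.423, 1.565, 1.296]
wrist_force: [6.6, 32.5, -7.2]
finger_gap: 0.6
```

```bash
python3 st.py
```

```text
14.675 world [511.8 134.8 151.5] forge [-114.9   68.2  151.5] tooly yaw rel 0.001 down -1.0 F [ 6.64 32.49 -7.16] gap 0.6
```

The left door hits a stop too, at finger y ≈ 68.4, which nearly mirrors the right one. I'll back off, retreat and check.

Call:
apply_moves(plan=[0, 0, 0, 0, 0.01, 0, 0, 0, 0, 0, 0, 0.02, 0, 0, 0, 0, 0, -0.055, 0, 0, 0, 0, 0, 0, -0.055, 0, -0.02, 0, 0, 0, 0, 0, 0.04, -0.045, 0])

```text
clock: 15.3
eef_pos: [457.1, 209.6, 265.3]
eef_rot: [0.385, 1.564, 0.254]
wrist_force: [0.5, 1.3, -0.7]
finger_gap: 0.1
```

Call:
apply_moves(plan=[0, 0, 0, 0, 0.04, -0.045, 0, 0, 0, 0, 0, 0.04, -0.04, 0, 0, 0, 0, 0, 0.05, -0.02, 0, 0, 0, 0, 0, 0.05, 0, 0, 0, 0, 0, 0, 0, 0, 0])

```text
clock: 15.92
eef_pos: [373.9, 404.0, 260.4]
eef_rot: [-2.105, 1.569, -2.229]
wrist_force: [0.6, -0.4, -0.4]
finger_gap: 0.7
```

```bash
python3 st.py;python3 - <<'E'
from cell import cams
import cv2
for n,(x0,y0) in (("scene",(170,80)),("top",(120,60))):
    im=cams.camera(n)["image"][:,:,::-1]
    cv2.imwrite(f"pics/{n}6f.png",im)
    cv2.imwrite(f"pics/{n}6.png",cv2.resize(im[y0:y0+165,x0:x0+220],None,fx=3.6,fy=3.6,interpolation=cv2.INTER_CUBIC))
E
```

```text
15.925 world [373.9 404.  260.4] forge [-286.   317.5  260.4] tooly yaw rel 0.003 down -1.0 F [ 0.61 -0.38 -0.38] gap 0.7
```

View pics/scene6.png

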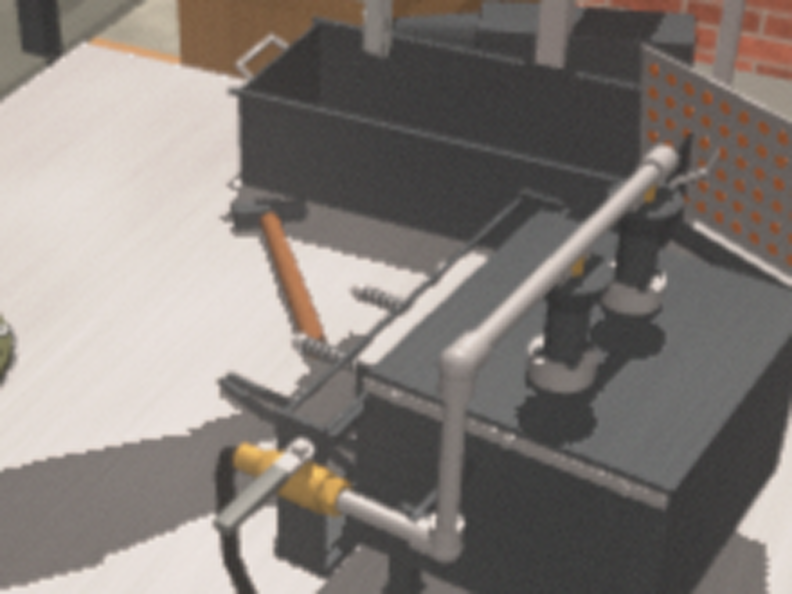

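View pics/top6.png

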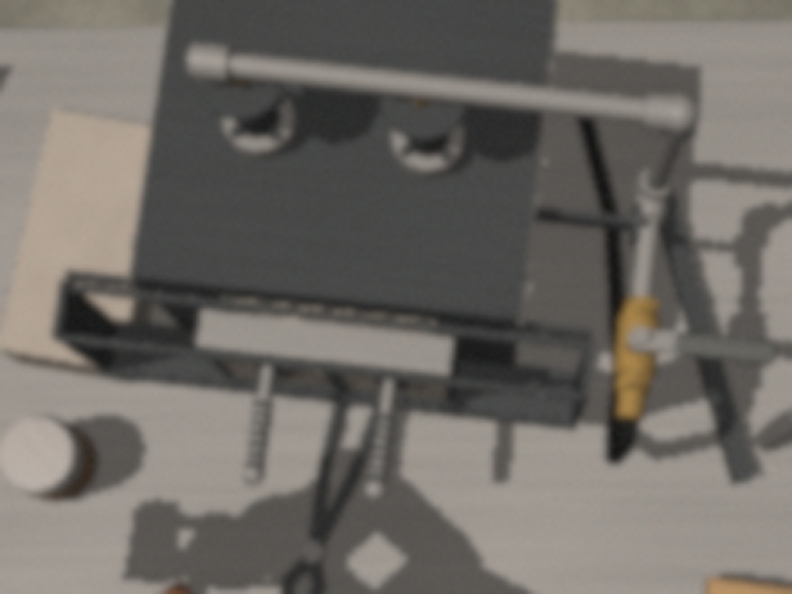

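View pics/scene6f.png

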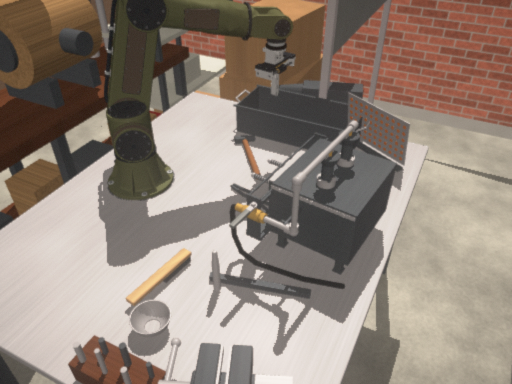

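The doors form one unbroken pale board from (195,330) to (455,360), about 200 mm wide with no gap. The handle tips are about 100 mm apart. The lever is square, the punch stands, and nothing else has moved. I'll hand in.

```bash
python3 - <<'E'
from cell import ticket
print(ticket.sign_off())
E
```

```text
the job is handed in; nothing more can be done
None
```

The forge is shut down and the job is handed in. The clock stood at about 16 s of the 64 s allowed; the hand-in reported no verdict.

- **Gas lever:** I pushed it with the closed fingertip round to its stop. The force rose to about 30 N at the predicted spot, and in the top view the lever stands square to the pipe within about 0.02 rad.
- **Doors:** I pushed the right and then the left by their handles, at under about 0.1 m/s, until each reached its stop. Forces peaked at about 37 N on the right and 33 N on the left.
- **Last pictures:** The two doors form one board about 197 mm wide (200 mm nominal) with no visible gap. The handle tips are about 100 mm apart, as they should be. The arm is clear of everything, and the bystanders in view look unmoved by eye; I did not measure them.
- **Small disagreement:** The finger was at −69.7 mm at the right stop and +68.4 mm at the left, where I had expected ±70.5 mm. That is within my roughly 5 mm estimate of the forge's position.

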